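Open the dial padlock and present it

TASK

Open the combination padlock that lies face up in its wooden rest: turn its dial clockwise, feeling for the notch clicks, until the rib on the dial points straight at the shackle and the dial sits in that notch, then pull the shackle out to its stop. Lift the open lock out of the rest and present it: finish while holding it in the gripper, dial facing up and still, its body about 15 cm above the middle of the dark square inspection mat. Leave the bottle, the beaker and the stopper where they stand.

Things in the scene. Friction and masses are not known exactly. Their poses are not given: they have to be found in the camera images.
- lock_center (a point): centre of the brass padlock body, a rounded block 56 mm along its x, 66 mm along its y and 28 mm thick along its z; the dial is on its upper (+z) face, the U-shaped shackle comes out of its -x face. It lies loose in the rest; lock with dial and shackle weighs about 0.25 kg. A small white nib on the upper face, at the middle of the -x edge, marks the opening notch
- dial_grip (a point): on the dial's axis, 9 mm above the lock's upper face (23 mm above lock_center), halfway up the dial. The dial is a black knurled round knob, 36 mm across, 17 mm tall, standing on the middle of the upper face; a raised white rib on its top runs from the centre to the rim. This point turns with the dial: the rib points along its -x
- dial (a joint): angle of the dial (rad), growing anticlockwise seen from above; 0 = rib points straight at the shackle (the opening notch). Notches every 0.349 rad (20 degrees), felt as clicks of up to about 0.05 N m that draw the let-go dial to the middle of a notch; it starts 2 to 4 notches anticlockwise of the opening one. The range ends just past one notch beyond (-0.5). The shackle is blocked unless the dial is within about 0.1 rad of 0; once it is out, it keeps the dial from turning
- shackle_grip (a point): midway between the two straight legs of the steel U-shaped shackle, at their height, 48 mm in front (-x of the lock) of the lock's centre when closed; moves with the shackle; axes parallel to the lock's. Bar 8 mm thick, 42 mm wide over the legs, 26 mm between them; the legs show for 24 mm from the body, then the bow, whose far edge lies 20 mm beyond this point
- shackle (a joint): how far the shackle is pulled out of the lock, along the lock's -x (m): 0 locked, 0.012 at its stop; it slides against about 1.5 N of friction and stays where it is left
- rest_floor (a point): middle of the floor of the fixed plywood rest, 8 mm above the bench; the lock lies on it with 1.5 mm of play on each side. The walls, 6 mm thick all round, rise 8 mm above the floor and pass under the shackle; same axes as the lock at the start
- mat_center (a point): middle of the upper side of the fixed dark rubber inspection mat, 130 mm square and 4 mm thick
- amber_bottle: standing amber bottle, 64 mm across, 130 mm tall; origin under its centre. Leave alone
- beaker: standing glass beaker, 68 mm across, 85 mm tall; origin under its centre. Leave alone
- stopper: standing black rubber stopper, 34 mm across, 30 mm tall; origin under its centre. Leave alone

How it is judged (in metres and radians):
On the way, in this order (a step that is already met when the one before it is completed fails the run):
1. the dial sits in the opening notch (within 0.12 rad), the shackle still in (value of joint dial between -0.12 and 0.12 rad and value of joint shackle below 0.004 m), for 0.2 s.
2. the shackle is pulled out to its stop (within 3 mm) (value of joint shackle above 0.009 m), for 0.2 s.
At the end, for the whole second after the job is handed in: the lock is held in the fingers with its shackle out by more than 9 mm, its centre 100 to 220 mm above the bench and within 50 mm of the mat's middle seen from above, dial up within 0.4 rad, still (under 0.03 m/s), and nothing else carries it (value of joint shackle above 0.009 m and height (world z) of lock_center between 0.1 and 0.22 m and horizontal distance between lock_center and mat_center below 0.05 m and angle between lock_center's own z axis and vertical below 0.4 rad and contact force between lock and the fingers above 1 N and contact force between lock and rest below 0.05 N and contact force between lock and mat below 0.05 N and linear speed of lock below 0.03 m/s); the arm keeps its last pose, push and grip.
It fails at once if the bottle, beaker or stopper is pushed more than 30 mm or tipped (distance of any of amber_bottle, beaker, stopper from where it was at the start of the episode above 0.03 m or angle between any of amber_bottle, beaker, stopper's own z axis and vertical above 0.5 rad).
It also fails if it takes over 54 s, if anything falls off the work surface, if the arm or the gripper's body presses on something with over 40 N, if the wrist force passes 120 N, or if a joint passes its speed limit or range.

ROBOT

A 6-joint arm with a two-finger parallel gripper is mounted at the origin on the work surface. World frame = base frame: x ahead of the robot, y to its left, z up, the work surface at z = 0. Lengths are in mm, angles in degrees, forces in N, time in s.
With the tool pointing down it reaches from about 300 to 850 mm from the base axis. Payload 4.2 kg.
Tool frame: the origin (TCP) lies on the centre line of the jaws, within the pads' length; the fingertips stand 11 mm ahead of it and the grasp point (between the pads) lies 8 mm behind it; z points along the fingers, y is the direction in which the jaws open and shut (so a half turn about z gives the same grasp; the last joint's range is limited). The gripper opens to 91 mm and grips with 3 to 60 N. Pads are 32 mm wide; open, the fingers measure 118 mm over their backs; the gripper's body (76 mm by 178 mm) begins 60 mm behind the grasp point.
Start: joints at [74.828, 18.312, 89.639, -0, 72.044, -1.146], TCP at [139.359, 557.872, 224.976] pointing down, gripper open.
Joint ranges: [-177.97, 177.97], [-48.28, 115.42], [12.27, 149.76], [-77.06, 257.06], [2.81, 150.46], [-146.56, 146.56]. Speed limits (degrees/s): [147.25, 147.25, 180, 180, 180, 180].

INTERFACE

Orientations are given as [roll, pitch, yaw] about the fixed x, y, z axes, in that order (R = Rz(yaw) Ry(pitch) Rx(roll)).
In Python, from workcell import env, grab_frame gives the robot as it stands. The module is installed in compiled form; this text tells all that it offers.
- The arm moves only by the tool arm_command, never from a script. Its argument "series" is one flat list of numbers, 6 for each row, row after row: the shift along the world's x, y, z each as a share of 400 mm, from -1 to 1, then the turn, a rotation vector about the world's x, y, z each as a share of 45 degrees, from -1 to 1. A call has 1 to 20 rows; each row shifts and turns the commanded pose from where the row before left it; what a row does not reach is not made up. A row lasts 1/12 s, in which the tool goes at most 41.7 mm and 7.16 degrees, less where a joint would pass 70% of its speed; a pose out of reach is approached as far as the arm can. A call with a number of a shift or a turn outside -1 to 1 is refused whole. A call with a gripper value outside its range is refused whole. "hand" is the opening, from 0 (shut) to 1 (fully open), set as the call begins (left out, the last holds). The fingers move at their own pace and stop on an object; "newtons" is the grip in N (left out, the last holds). Time passes only in rows, so rows that do not move let the fingers close. It gives the time, the measured TCP pose, the force and the opening at its end, in the units of the state.
- env.state(): the state, without advancing time (a new reading comes with each control period).
- grab_frame(name): name is "scene" or "top" or "wrist"; returns a dict with "frame" (384x512x3 uint8, red, green, blue), "intrinsics" (3x3 intrinsics, pixels), "R" (3x3) and "t" (3): a world point X has camera coordinates R X + t; the wrist camera has in their place "tool_from_camera" (4x4, takes a point from camera to tool coordinates, whose origin is the TCP and whose axes are the flange's). Camera axes: x right, y down, z forward; pixel columns grow to the right and rows downward; lengths in mm; the calibration is good to about 2 mm. The wrist camera is an equidistant fisheye: a pixel r from the principal point sees the ray r / f radians off the axis. A picture is of the moment at which its call begins: read the wrist's pose just before it. There is no depth.
- env.job_done(): hands the job in, once; it reports no verdict.
The state is a dict: "time_s": time; "qpos": joint angles; "qvel": joint speeds; "effort": joint torques, N m; "ee_pos": TCP position; "ee_rot": TCP orientation; "force": force on the tool from outside, world axes, zero at the start; "torque": the same for the moment, N m; "gripper_width": finger opening in mm.
Only numpy, scipy, OpenCV 4.12 (cv2) and the standard library are available. Lean on these libraries where they do the work, as an engineer would, in place of code of your own. Each camera call takes 0.05 s, during which the arm holds its last target.

## Working session

There is one attempt and no reset: what is moved stays moved. The work goes in short steps, Python scripts to look and compute and a tool call to move; the robot and the scene stay as the last step left them, time stands still between calls to the robot, and variables do not carry over. Pictures are saved under pics/ and viewed, and the job is handed in when it is done.

Besides the shell and the picture viewer there is one more tool, called after "Emit:" by a JSON object that holds its "fn" and its "kwargs". arm_command: Moves the arm, as the interface text tells. Shift numbers are shares of 400 mm and turn numbers shares of 45 degrees, none past 1 either way. Its arguments: {"type":"object","properties":{"series":{"type":"array"},"hand":{"type":"number"},"newtons":{"type":"number"}},"required":["series"]}

```bash
mkdir -p pics; python3 - <<'E'
from workcell import env, grab_frame
import cv2,numpy as np
np.set_printoptions(suppress=True,precision=3)
print(env.state())
for n in ["scene","top","wrist"]:
    g=grab_frame(n); cv2.imwrite(f"pics/{n}0.png",g["frame"][:,:,::-1])
    print(n,{k:v for k,v in g.items() if k!="frame"})
E
```

```text
{'time_s': 0.0, 'qpos': array([74.83 , 18.351, 89.707, -0.   , 72.04 , -1.146]), 'qvel': array([ 0.038, -0.132,  0.046, -0.008,  0.039,  0.024]), 'effort': array([  0.002, -41.245, -23.197,   0.073,   0.046,  -0.   ]), 'ee_pos': array([139.212, 557.41 , 224.121]), 'ee_rot': array([-179.902,   -0.002,  165.976]), 'force': array([-0.044, -0.386, -0.15 ]), 'torque': array([ 0.024, -0.019, -0.   ]), 'gripper_width': 91.28342919832289}
scene {'intrinsics': array([[361.384,   0.   , 257.09 ],
       [  0.   , 361.384, 196.821],
       [  0.   ,   0.   ,   1.   ]]), 'R': array([[-0.588,  0.809,  0.02 ],
       [ 0.533,  0.406, -0.743],
       [-0.609, -0.426, -0.67 ]]), 't': array([ 382.516, -301.105, 1332.773])}
top {'intrinsics': array([[465.505,   0.   , 264.571],
       [  0.   , 465.505, 190.772],
       [  0.   ,   0.   ,   1.   ]]), 'R': array([[-0.029, -0.999, -0.02 ],
       [-0.992,  0.032, -0.12 ],
       [ 0.121,  0.017, -0.993]]), 't': array([  46.083,  614.588, 1317.446])}
wrist {'intrinsics': array([[297.319,   0.   , 259.377],
       [  0.   , 297.319, 193.768],
       [  0.   ,   0.   ,   1.   ]]), 'tool_from_camera': array([[   0.001,   -0.955,   -0.296,   82.543],
       [   1.   ,    0.001,   -0.   ,    0.832],
       [   0.001,   -0.296,    0.955, -159.86 ],
       [   0.   ,    0.   ,    0.   ,    1.   ]])}
```

View pics/scene0.png

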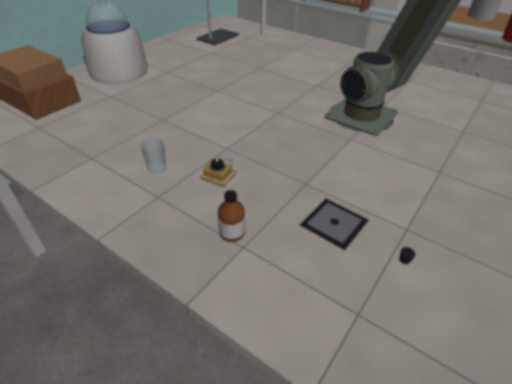

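View pics/top0.png

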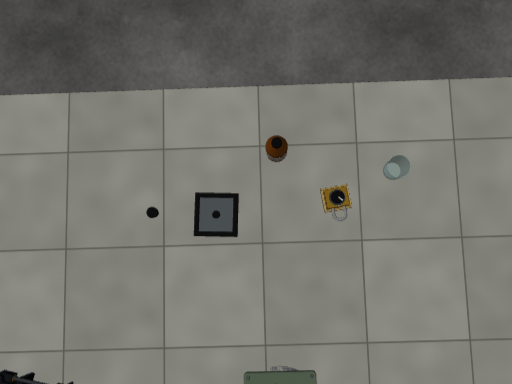

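View pics/wrist0.png

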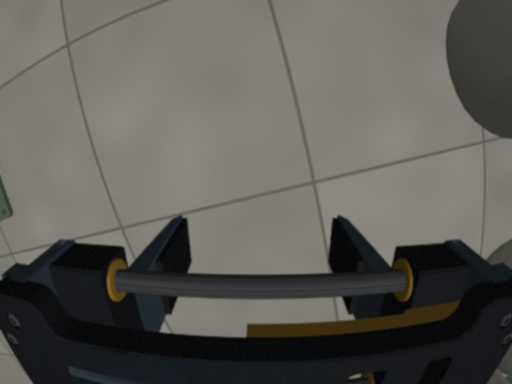

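The top view shows the lock at about (337,198) with its shackle pointing down the image to (340,214), towards the base. The mat is at (216,215), the bottle at (277,148), the beaker at (397,168) and the stopper at (152,212).

```bash
cat > h.py <<'E'
from workcell import env, grab_frame
import cv2,numpy as np
from scipy.spatial.transform import Rotation as Ro
np.set_printoptions(suppress=True,precision=2)
def ray_fixed(g,u,v):
    K,R,t=g["intrinsics"],g["R"],g["t"]
    d=R.T@np.linalg.solve(K,[u,v,1.]); return -R.T@t,d
def ray_wrist(g,st,u,v):
    K=g["intrinsics"];x=np.array([u-K[0,2],v-K[1,2]]);r=np.hypot(*x)
    th=r/K[0,0];d=np.array([*(x/max(r,1e-9)*np.sin(th)),np.cos(th)])
    T=g["tool_from_camera"];R=Ro.from_euler("xyz",st["ee_rot"],degrees=True).as_matrix()
    return R@T[:3,3]+st["ee_pos"],R@T[:3,:3]@d
def onz(o,z): c,d=o; return c+d*(z-c[2])/d[2]
E
python3 - <<'E'
from h import *
g=grab_frame("top")
for n,u,v,z in [("dial",337.5,197,53),("lockcorner",337,198,36),("shackle",340,214,22),("mat",216,215,4),("bottle",277,148,130),("beaker",397,168,85),("stopper",152,212,30)]:
    print(n,onz(ray_fixed(g,u,v),z))
f=g["frame"][170:235,300:430]; cv2.imwrite("pics/c1.png",cv2.resize(f,None,fx=6,fy=6,interpolation=cv2.INTER_CUBIC)[:,:,::-1])
E
```

```text
dial [ 589.24 -181.2    53.  ]
lockcorner [ 588.13 -181.99   36.  ]
shackle [ 542.39 -190.4    22.  ]
mat [551.9  174.26   4.  ]
bottle [721.36 -11.74 130.  ]
beaker [ 662.51 -347.17   85.  ]
stopper [564.56 358.5   30.  ]
```

View pics/c1.png

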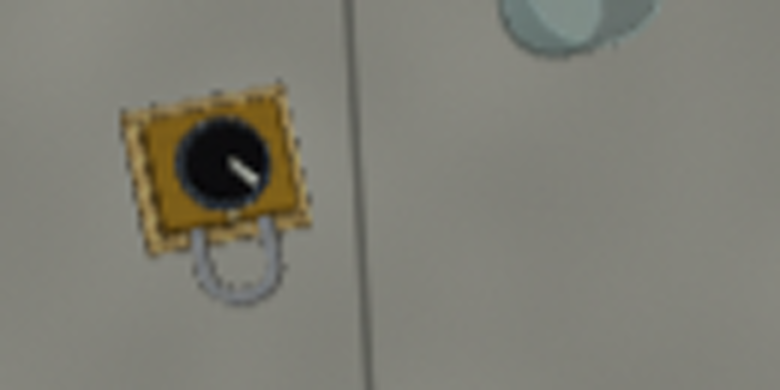

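Seen from above, the rib is about 40–45° anticlockwise of the shackle direction. The lock's yaw is about 11°. I'll move over it for a closer look, with the tool at yaw ≈ 71°, so a clockwise turn ends near the yaw I need for the shackle.

Emit:
{"fn": "arm_command", "kwargs": {"series": [0.047,-0.077,0,0,0,-0.088,0.047,-0.077,0,0,0,-0.088,0.047,-0.077,0,0,0,-0.088,0.047,-0.077,0,0,0,-0.088,0.047,-0.077,0,0,0,-0.088,0.047,-0.077,0,0,0,-0.088,0.047,-0.077,0,0,0,-0.088,0.047,-0.077,0,0,0,-0.088,0.047,-0.077,0,0,0,-0.088,0.047,-0.077,0,0,0,-0.088,0.047,-0.077,0,0,0,-0.088,0.047,-0.077,0,0,0,-0.088,0.047,-0.077,0,0,0,-0.088,0.047,-0.077,0,0,0,-0.088,0.047,-0.077,0,0,0,-0.088,0.047,-0.077,0,0,0,-0.088,0.047,-0.077,0,0,0,-0.088,0.047,-0.077,0,0,0,-0.088,0.047,-0.077,0,0,0,-0.088,0.047,-0.077,0,0,0,-0.088]}}

```text
time_s: 1.87
ee_pos: [515.8, -59.9, 224.9]
ee_rot: [-180.0, -0.0, 86.6]
force: [0.4, 1.0, 0.3]
gripper_width: 91.2
```

Emit:
{"fn": "arm_command", "kwargs": {"series": [0.047,-0.077,-0.03,0,0,-0.088,0.047,-0.077,-0.03,0,0,-0.088,0.047,-0.077,-0.03,0,0,-0.088,0.047,-0.077,-0.03,0,0,-0.088,0,0,-0.03,0,0,0,0,0,0,0,0,0,0,0,0,0,0,0]}}

```text
time_s: 2.45
ee_pos: [589.8, -181.1, 164.0]
ee_rot: [-179.8, -0.0, 70.9]
force: [-0.2, -0.9, 0.6]
gripper_width: 91.2
```

```bash
python3 - <<'E'
from h import *
s=env.state();g=grab_frame("wrist");print(s["time_s"],s["ee_pos"],s["ee_rot"],s["force"],s["qpos"])
cv2.imwrite("pics/w1.png",g["frame"][:,:,::-1])
E
```

```text
2.45 [ 589.79 -181.13  163.96] [-179.83   -0.02   70.92] [-0.22 -0.93  0.56] [-18.15  24.54  89.06   0.02  66.57   0.93]
```

View pics/w1.png

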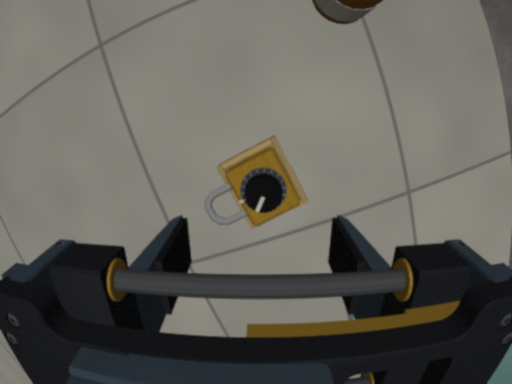

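```bash
python3 - <<'E'
from h import *
f=cv2.imread("pics/w1.png")[125:240,195:315]; cv2.imwrite("pics/c2.png",cv2.resize(f,None,fx=5,fy=5,interpolation=cv2.INTER_CUBIC))
E
```

```text
(no output)
```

View pics/c2.png

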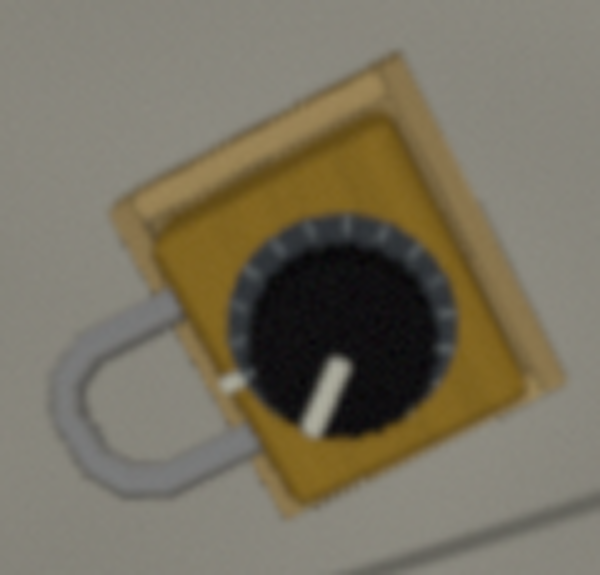

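```bash
python3 - <<'E'
from h import *
s=env.state();g=grab_frame("wrist")
P=lambda u,v,z: onz(ray_wrist(g,s,195+u/5,125+v/5),z)
c=P(342,344,53); r0=P(341,360,54);r1=P(313,432,54)
n=P(233,382,37)
C=[P(*q,36) for q in [(385,110),(155,238),(300,500),(523,388)]]
print("dial",c,"rib",r0,r1,"nib",n);print("body",np.mean(C,0)); print(np.array(C))
b=np.mean(C,0)
a=lambda d:np.degrees(np.arctan2(d[1],d[0]))
print("rib dir",a(r1-c),a(r1-r0),"nib dir from body",a(n-b),a(n-c), "edges",a(C[1]-C[0]),a(C[2]-C[3]),a(C[0]-C[3])-90,a(C[1]-C[2])-90)
sh=P(75,405,22);L=[P(170,308,22),P(247,440,22),P(60,385,22),P(150,487,22)]
print("legs",L,"mid",(L[0]+L[1])/2)
E
```

```text
dial [ 595.67 -181.84   53.  ] rib [ 594.54 -184.52   54.  ] [ 584.64 -196.71   54.  ] nib [ 570.47 -187.1    37.  ]
body [ 596.13 -180.71   36.  ]
[[ 617.56 -144.25   36.  ]
 [ 565.87 -153.69   36.  ]
 [ 574.62 -216.76   36.  ]
 [ 626.48 -208.13   36.  ]]
rib dir -126.56084197846954 -129.09027748092424 nib dir from body -166.00699470579298 -168.21326145018784 edges -169.6487674953027 -170.5500634384556 7.947437046838871 7.903735226021581
legs [array([ 560.85, -171.64,   22.  ]), array([ 566.17, -205.18,   22.  ]), array([ 531.8 , -180.04,   22.  ]), array([ 541.89, -208.77,   22.  ])] mid [ 563.51 -188.41   22.  ]
```

```bash
python3 - <<'E'
from h import *
g=grab_frame("top")
f=g["frame"][180:225,312:362]; cv2.imwrite("pics/c3.png",cv2.resize(f,None,fx=12,fy=12,interpolation=cv2.INTER_CUBIC)[:,:,::-1])
g=grab_frame("scene")
f=g["frame"][150:192,192:245]; cv2.imwrite("pics/c4.png",cv2.resize(f,None,fx=12,fy=12,interpolation=cv2.INTER_CUBIC)[:,:,::-1])
E
```

```text
(no output)
```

View pics/c3.png

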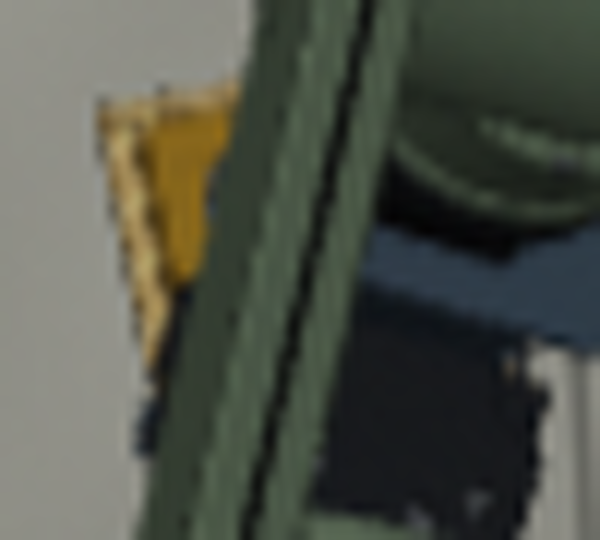

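View pics/c4.png

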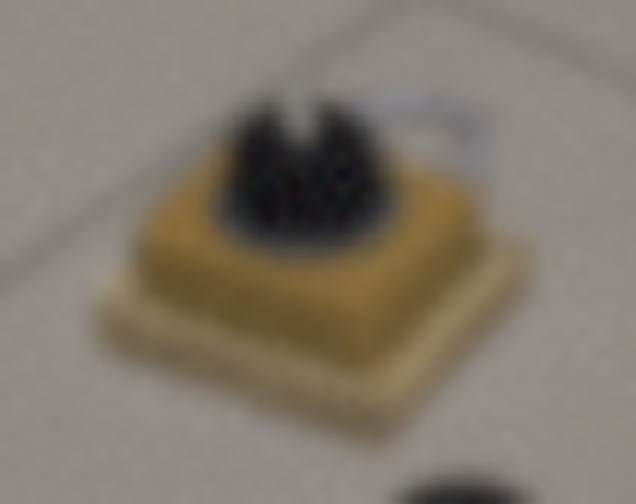

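```bash
python3 - <<'E'
from h import *
g=grab_frame("top")
cs=np.array([(122,112),(283,83),(311,222),(150,255)])
C=np.array([onz(ray_fixed(g,300+(u+.5)/6-.5,170+(v+.5)/6-.5),16) for u,v in cs]);print("top rest",C.mean(0),C)
g=grab_frame("scene")
for n,u,v,z in [("rest",313.5,272.5,16),("brass",309,220,36),("dialtop",305,115,53)]:
    print("scene",n,onz(ray_fixed(g,192+(u+.5)/12-.5,150+(v+.5)/12-.5),z))
E
```

```text
top rest [ 591.61 -180.9    16.  ] [[ 620.64 -135.89   16.  ]
 [ 632.49 -215.52   16.  ]
 [ 563.53 -225.7    16.  ]
 [ 549.79 -146.47   16.  ]]
scene rest [ 593.64 -181.84   16.  ]
scene brass [ 597.82 -178.26   36.  ]
scene dialtop [ 583.87 -190.3    53.  ]
```

Emit:
{"fn": "arm_command", "kwargs": {"series": [0.01,0,-0.045,0,0,0,0,0,-0.045,0,0,0,0,0,-0.045,0,0,0,0,0,-0.045,0,0,0,0,0,0,0,0,0,0,0,0,0,0,0]}}

```text
time_s: 3.25
ee_pos: [594.2, -180.9, 92.9]
ee_rot: [-179.9, 0.0, 71.0]
force: [0.5, -0.2, 1.2]
gripper_width: 91.1
```

```bash
python3 - <<'E'
from h import *
s=env.state();g=grab_frame("wrist");print(s["time_s"],s["ee_pos"],s["ee_rot"],s["force"])
cv2.imwrite("pics/w2.png",g["frame"][:,:,::-1])
f=g["frame"][150:270,190:340]; cv2.imwrite("pics/c5.png",cv2.resize(f,None,fx=5,fy=5,interpolation=cv2.INTER_CUBIC)[:,:,::-1])
E
```

```text
3.25 [ 594.2  -180.86   92.91] [-179.94    0.     70.97] [ 0.51 -0.18  1.2 ]
```

View pics/c5.png

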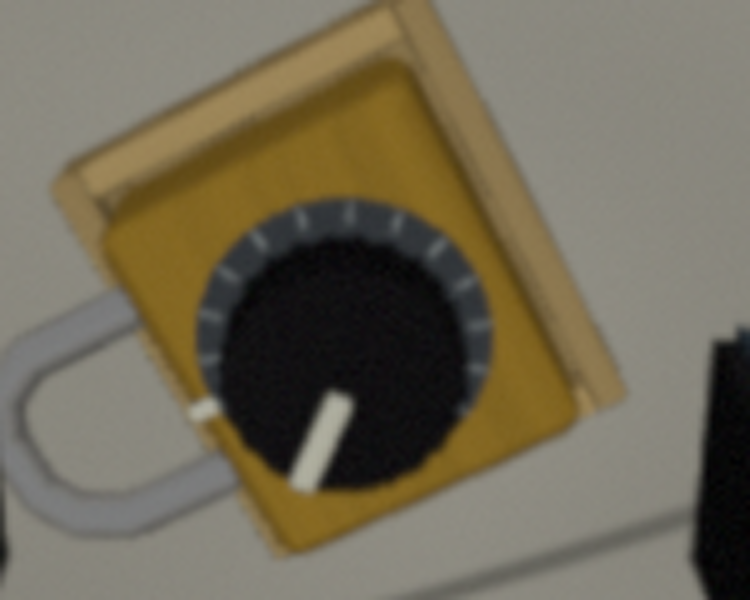

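```bash
python3 - <<'E'
from h import *
s=env.state();g=grab_frame("wrist")
P=lambda u,v,z: onz(ray_wrist(g,s,190+u/5,150+v/5),z)
c=P(344,364,53); r0=P(344,395,54);r1=P(303,488,54);n=P(205,410,37)
C=[P(*q,36) for q in [(410,60),(103,225),(285,555),(578,410)]];b=np.mean(C,0)
a=lambda d:np.degrees(np.arctan2(d[1],d[0]))
print("dial",c,"body",b,"nib",n,"rib",a(r1-c),a(r1-r0),"nib",a(n-c),"edges",a(C[1]-C[0]),a(C[2]-C[3]),a(C[0]-C[3])-90,a(C[1]-C[2])-90)
R=Ro.from_euler("xyz",s["ee_rot"],degrees=True).as_matrix();print("dial in tool",R.T@(c-s["ee_pos"]))
print("legs",P(130,300,22),P(220,470,22))
E
```

```text
dial [ 596.72 -180.96   53.  ] body [ 596.79 -181.02   36.  ] nib [ 570.71 -187.76   37.  ] rib -126.23409425393318 -130.8497229408827 nib -165.33879256631653 edges -170.33627813290207 -169.76429267928972 7.093136741822974 6.171456504632275
dial in tool [ 0.76  1.46 40.94]
legs [ 562.2  -170.84   22.  ] [ 565.28 -205.44   22.  ]
```

Emit:
{"fn": "arm_command", "kwargs": {"series": [0.004,0,-0.035,0,0,0,0,0,-0.035,0,0,0,0,0,-0.035,0,0,0,0,0,0,0,0,0,0,0,0,0,0,0]}}

```text
time_s: 3.77
ee_pos: [596.5, -181.4, 51.8]
ee_rot: [179.9, -0.0, 70.9]
force: [0.9, -0.4, 0.5]
gripper_width: 91.3
```

Emit:
{"fn": "arm_command", "kwargs": {"series": [0,0,0,0,0,0,0,0,0,0,0,0,0,0,0,0,0,0,0,0,0,0,0,0,0,0,0,0,0,0,0,0,0,0,0,0,0,0,0,0,0,0,0,0,0,0,0,0,0,0,0,0,0,0], "hand": 0.3, "newtons": 12}}

```text
time_s: 4.52
ee_pos: [595.2, -181.0, 50.9]
ee_rot: [-179.9, 0.0, 70.9]
force: [-2.0, 0.3, 3.2]
gripper_width: 35.5
```

Emit:
{"fn": "arm_command", "kwargs": {"series": [0,0,0,0,0,-0.089,0,0,0,0,0,-0.089,0,0,0,0,0,-0.089,0,0,0,0,0,-0.089,0,0,0,0,0,-0.089,0,0,0,0,0,0]}}

```text
time_s: 5.02
ee_pos: [595.3, -181.6, 50.8]
ee_rot: [-179.9, 0.1, 50.8]
force: [-2.8, -0.4, 1.2]
gripper_width: 35.5
```

```bash
python3 - <<'E'
from h import *
s=env.state();g=grab_frame("wrist");print(s)
f=g["frame"][130:290,190:340]; cv2.imwrite("pics/c6.png",cv2.resize(f,None,fx=3.7,fy=3.7,interpolation=cv2.INTER_CUBIC)[:,:,::-1])
E
```

```text
{'time_s': 5.0167, 'qpos': array([-18.  ,  31.08,  96.04,  -0.05,  52.99,  21.2 ]), 'qvel': array([-0.01,  0.04, -0.11, -0.05,  0.02, -5.18]), 'effort': array([  1.49, -48.1 , -19.85,   0.47,  -0.77,   0.33]), 'ee_pos': array([ 595.26, -181.55,   50.8 ]), 'ee_rot': array([-179.92,    0.08,   50.84]), 'force': array([-2.82, -0.36,  1.2 ]), 'torque': array([-0.25,  0.7 , -0.12]), 'gripper_width': 35.5376023868461}
```

View pics/c6.png

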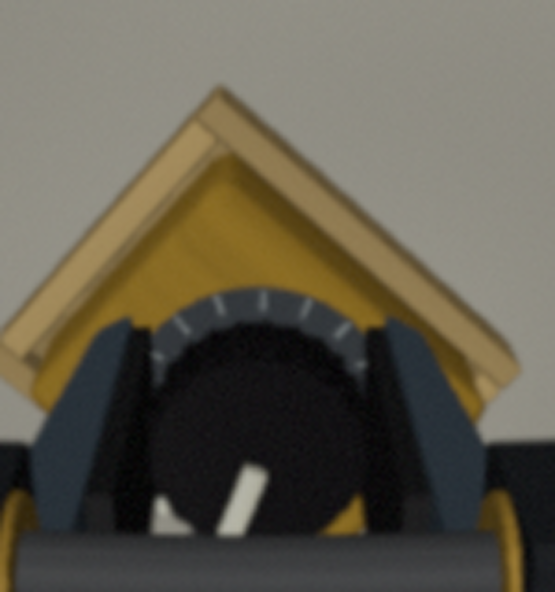

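The rib keeps its direction relative to the fingers, so the dial is turning with the gripper. I'll turn it the second notch.

Emit:
{"fn": "arm_command", "kwargs": {"series": [0,0,0,0,0,-0.089,0,0,0,0,0,-0.089,0,0,0,0,0,-0.089,0,0,0,0,0,-0.089,0,0,0,0,0,-0.089,0,0,0,0,0,0]}}

```text
time_s: 5.57
ee_pos: [595.5, -181.5, 50.8]
ee_rot: [-180.0, 0.1, 30.9]
force: [-3.0, -1.3, 0.9]
gripper_width: 35.6
```

Emit:
{"fn": "arm_command", "kwargs": {"series": [0,0,0,0,0,0,0,0,0,0,0,0,0,0,0,0,0,0,0,0,0,0,0,0], "hand": 0.8}}

```text
time_s: 5.9
ee_pos: [596.7, -181.2, 51.1]
ee_rot: [180.0, -0.0, 30.9]
force: [-0.1, -0.9, -1.3]
gripper_width: 59.3
```

Emit:
{"fn": "arm_command", "kwargs": {"series": [0,0,0.05,0,0,0,0,0,0.05,0,0,0,0,0,0.05,0,0,0,0,0,0.05,0,0,0,0,0,0,0,0,0,0,0,0,0,0,0], "hand": 1}}

```text
time_s: 6.4
ee_pos: [596.9, -181.4, 132.0]
ee_rot: [179.9, -0.1, 30.9]
force: [-0.2, 0.8, -0.5]
gripper_width: 91.0
```

```bash
python3 - <<'E'
from h import *
s=env.state();g=grab_frame("wrist");print(s["time_s"],s["ee_pos"],s["ee_rot"],s["force"])
f=g["frame"][140:270,190:340]; cv2.imwrite("pics/c7.png",cv2.resize(f,None,fx=4.5,fy=4.5,interpolation=cv2.INTER_CUBIC)[:,:,::-1])
E
```

```text
6.4 [ 596.94 -181.43  131.99] [179.87  -0.12  30.92] [-0.24  0.75 -0.46]
```

View pics/c7.png

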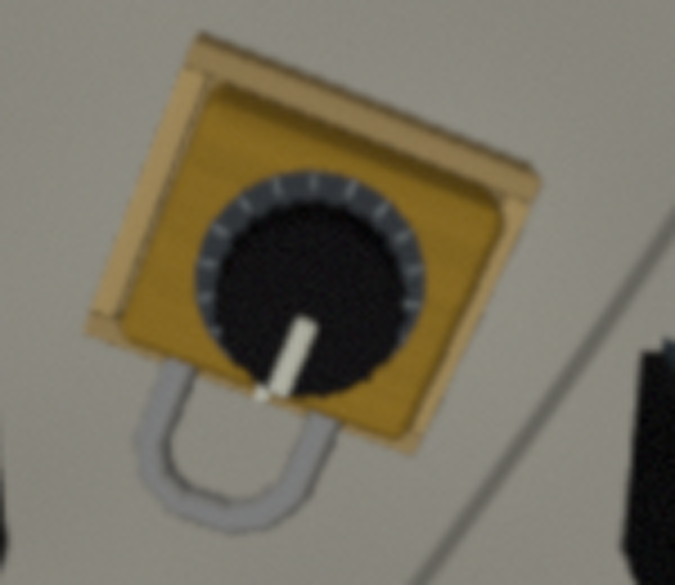

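```bash
python3 - <<'E'
from h import *
s=env.state();g=grab_frame("wrist")
P=lambda u,v,z: onz(ray_wrist(g,s,190+u/4.5,140+v/4.5),z)
a=lambda d:np.degrees(np.arctan2(d[1],d[0]))
r0=P(305,322,54);r1=P(281,392,54);c=P(309,299,53)
C=[P(*q,36) for q in [(205,85),(120,340),(405,440),(502,200)]];b=np.mean(C,0)
print("dial",c,"body",b,"rib",a(r1-r0),a(r1-c),"edges",a(C[1]-C[0]),a(C[2]-C[3]),a(C[0]-C[3])-90,a(C[1]-C[2])-90)
A=[P(*q,22) for q in [(140,430),(330,430)]]
L=[(165,372),(195,372),(308,415),(340,425)]
X=[P(*q,22) for q in L]; print("legs",X)
m=(X[0]+X[3])/2; bow=P(230,530,22); print("legmid",m,"bow",bow,"dir",a(bow-m), "from body",a(bow-b))
E
```

```text
dial [ 597.18 -180.78   53.  ] body [ 596.97 -180.72   36.  ] rib -166.88893887457309 -165.1678940298584 edges -168.6101382438502 -168.10562378629126 9.403486956484443 10.012496317026716
legs [array([ 556.71, -168.21,   22.  ]), array([ 560.14, -173.84,   22.  ]), array([ 564.04, -200.25,   22.  ]), array([ 565.58, -207.58,   22.  ])]
legmid [ 561.14 -187.89   22.  ] bow [ 529.63 -199.95   22.  ] dir -159.07135964280135 from body -164.0662643128676
```

The rib is parallel to the lock's long direction, within about 3° by measurement, and points at the nib, so the dial sits in the opening notch. Next is the shackle, gripping across both legs.

Emit:
{"fn": "arm_command", "kwargs": {"series": [-0.028,-0.005,0,0,0,-0.091,-0.028,-0.005,0,0,0,-0.091,-0.028,-0.005,0,0,0,-0.091,-0.028,-0.005,0,0,0,-0.091,-0.028,-0.005,0,0,0,-0.091,0,0,-0.04,0,0,0,0,0,-0.04,0,0,0,0,0,0,0,0,0,0,0,0,0,0,0]}}

```text
time_s: 7.25
ee_pos: [539.0, -190.9, 97.3]
ee_rot: [-179.9, 0.2, 10.4]
force: [0.2, -0.6, 0.9]
gripper_width: 91.1
```

```bash
python3 - <<'E'
from h import *
s=env.state();g=grab_frame("wrist");print(s["time_s"],s["ee_pos"],s["ee_rot"],s["force"])
f=g["frame"][140:290,180:340]; cv2.imwrite("pics/c8.png",cv2.resize(f,None,fx=4,fy=4,interpolation=cv2.INTER_CUBIC)[:,:,::-1])
E
```

```text
7.25 [ 539.01 -190.89   97.29] [-179.88    0.2    10.42] [ 0.24 -0.61  0.88]
```

View pics/c8.png

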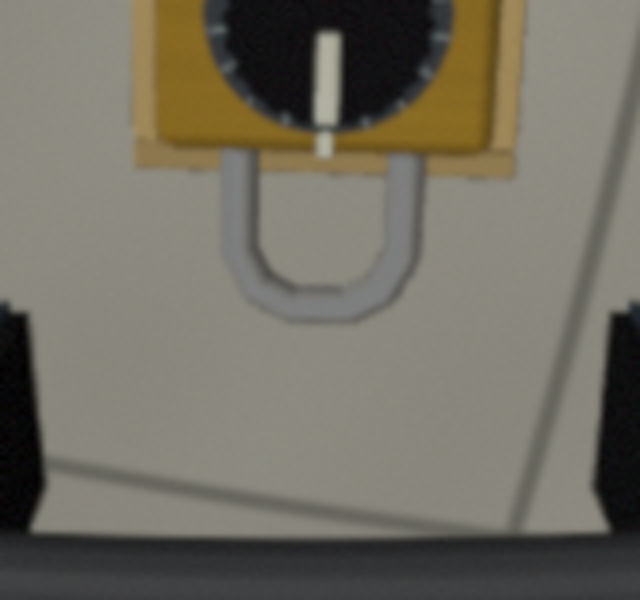

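Emit:
{"fn": "arm_command", "kwargs": {"series": [0.006,0,-0.038,0,0,0,0,0,-0.038,0,0,0,0,0,-0.038,0,0,0,0,0,-0.038,0,0,0,0,0,-0.036,0,0,0,0,0,0,0,0,0]}}

```text
time_s: 7.8
ee_pos: [541.3, -190.8, 21.8]
ee_rot: [-179.9, 0.2, 10.4]
force: [0.1, 0.2, -0.5]
gripper_width: 91.7
```

Emit:
{"fn": "arm_command", "kwargs": {"series": [0,0,0,0,0,0,0,0,0,0,0,0,0,0,0,0,0,0,0,0,0,0,0,0,0,0,0,0,0,0,0,0,0,0,0,0,0,0,0,0,0,0,0,0,0,0,0,0], "hand": 0.3, "newtons": 20}}

```text
time_s: 8.47
ee_pos: [544.4, -191.9, 26.9]
ee_rot: [179.9, -0.3, 10.4]
force: [-2.2, 0.2, 10.4]
gripper_width: 41.6
```

```bash
python3 - <<'E'
from h import *
s=env.state();g=grab_frame("wrist");print(s)
f=g["frame"][140:290,180:340]; cv2.imwrite("pics/c9.png",cv2.resize(f,None,fx=4,fy=4,interpolation=cv2.INTER_CUBIC)[:,:,::-1])
E
```

```text
{'time_s': 8.4667, 'qpos': array([-20.58,  29.3 , 104.09,   0.04,  46.29,  59.03]), 'qvel': array([ 0.11, -0.01, -0.09, -0.25, -0.07,  0.01]), 'effort': array([ -0.45, -38.93, -15.16,  -0.01,  -0.52,  -0.  ]), 'ee_pos': array([ 544.43, -191.92,   26.95]), 'ee_rot': array([179.86,  -0.29,  10.37]), 'force': array([-2.25,  0.24, 10.39]), 'torque': array([-0.08,  0.27, -0.03]), 'gripper_width': 41.59553309935535}
```

View pics/c9.png

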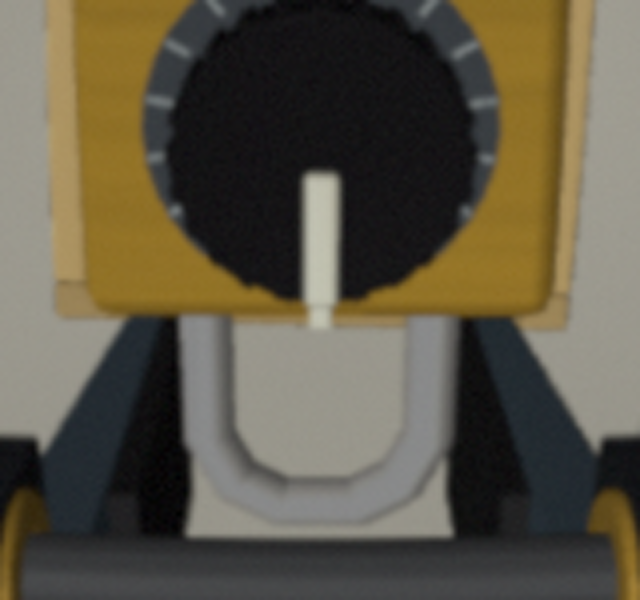

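Both legs are gripped, the rib still points at the nib, and the grip carries about 10 N of upward force. I'll unload that vertically, then pull along the lock's -x.

Emit:
{"fn": "arm_command", "kwargs": {"series": [0,0,0.006,0,0,0,0,0,0.006,0,0,0,0,0,0,0,0,0]}}

```text
time_s: 8.77
ee_pos: [542.9, -191.3, 29.2]
ee_rot: [180.0, -0.1, 10.4]
force: [1.3, -0.4, -2.9]
gripper_width: 41.4
```

Emit:
{"fn": "arm_command", "kwargs": {"series": [-0.0075,-0.0014,0,0,0,0,-0.0075,-0.0014,0,0,0,0,-0.0075,-0.0014,0,0,0,0,-0.0075,-0.0014,0,0,0,0,-0.0075,-0.0014,0,0,0,0,-0.0075,-0.0014,0,0,0,0,0,0,0,0,0,0,0,0,0,0,0,0,0,0,0,0,0,0]}}

```text
time_s: 9.52
ee_pos: [529.7, -193.8, 29.3]
ee_rot: [179.9, -0.6, 10.2]
force: [13.4, 6.5, -6.7]
gripper_width: 41.4
```

```bash
python3 - <<'E'
from h import *
s=env.state();g=grab_frame("wrist");print(s)
f=g["frame"][140:290,180:340]; cv2.imwrite("pics/c10.png",cv2.resize(f,None,fx=4,fy=4,interpolation=cv2.INTER_CUBIC)[:,:,::-1])
E
```

```text
{'time_s': 9.5167, 'qpos': array([-21.42,  28.1 , 106.02,   0.38,  45.28,  58.06]), 'qvel': array([ 0.09,  0.05, -0.14, -0.03,  0.12,  0.04]), 'effort': array([ -6.17, -46.67, -12.76,  -2.66,   2.95,  -0.15]), 'ee_pos': array([ 529.72, -193.82,   29.26]), 'ee_rot': array([179.92,  -0.65,  10.25]), 'force': array([13.37,  6.54, -6.73]), 'torque': array([ 1.2 , -2.16, -0.13]), 'gripper_width': 41.432425654767485}
```

View pics/c10.png

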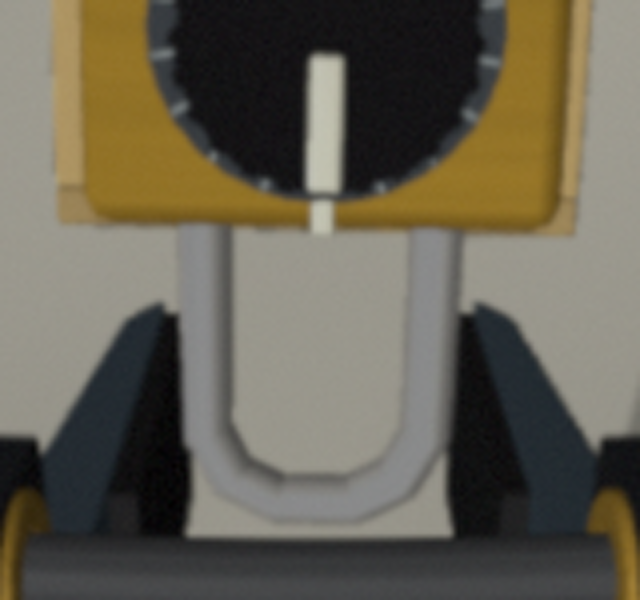

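The legs show about 12 mm longer and the force rose to about 15 N at the end, so the shackle is at its stop. I'll relax, release and rise.

Emit:
{"fn": "arm_command", "kwargs": {"series": [0.008,0.002,0,0,0,0,0,0,0,0,0,0,0,0,0,0,0,0]}}

```text
time_s: 9.82
ee_pos: [530.0, -193.7, 28.9]
ee_rot: [179.9, -0.3, 10.3]
force: [7.1, 3.7, -3.0]
gripper_width: 41.0
```

Emit:
{"fn": "arm_command", "kwargs": {"series": [0,0,0,0,0,0,0,0,0,0,0,0,0,0,0,0,0,0,0,0,0,0,0,0,0,0,0,0,0,0,0,0,0,0,0,0], "hand": 1}}

```text
time_s: 10.32
ee_pos: [527.4, -194.0, 28.6]
ee_rot: [-180.0, 0.0, 10.4]
force: [-0.6, -0.6, 0.1]
gripper_width: 78.4
```

Emit:
{"fn": "arm_command", "kwargs": {"series": [0,0,0.036,0,0,0,0,0,0.036,0,0,0,0,0,0.036,0,0,0,0,0,0.036,0,0,0,0.028,0.005,0.036,0,0,0,0.028,0.005,0,0,0,0,0.028,0.005,0,0,0,0,0.028,0.005,0,0,0,0,0.028,0.005,0,0,0,0,0.028,0.005,0,0,0,0,0,0,0,0,0,0,0,0,0,0,0,0]}}

```text
time_s: 11.32
ee_pos: [595.1, -181.5, 99.3]
ee_rot: [-180.0, 0.1, 10.5]
force: [-0.8, 0.6, 0.2]
gripper_width: 91.0
```

```bash
python3 - <<'E'
from h import *
s=env.state();g=grab_frame("wrist");print(s["time_s"],s["ee_pos"],s["ee_rot"],s["force"])
f=g["frame"][140:290,160:360]; cv2.imwrite("pics/c11.png",cv2.resize(f,None,fx=4,fy=4,interpolation=cv2.INTER_CUBIC)[:,:,::-1])
E
```

```text
11.3167 [ 595.05 -181.48   99.3 ] [-179.95    0.11   10.46] [-0.85  0.6   0.23]
```

View pics/c11.png

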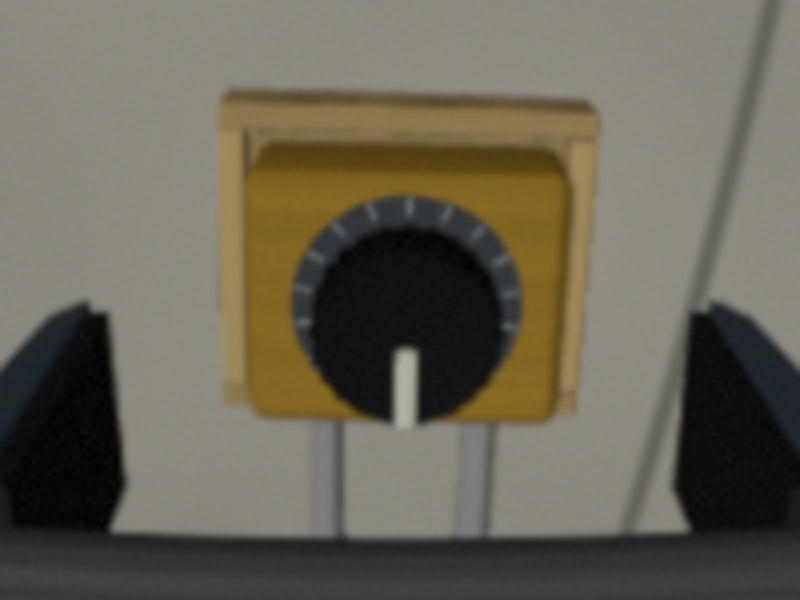

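Emit:
{"fn": "arm_command", "kwargs": {"series": [0,0,-0.034,0,0,0,0,0,-0.034,0,0,0,0,0,-0.034,0,0,0,0,0,-0.034,0,0,0,0,0,-0.034,0,0,0,0,0,0,0,0,0]}}

```text
time_s: 11.87
ee_pos: [592.1, -181.4, 29.7]
ee_rot: [-179.8, 0.3, 10.4]
force: [-0.6, -0.0, 0.2]
gripper_width: 91.1
```

Emit:
{"fn": "arm_command", "kwargs": {"series": [0,0,0,0,0,0,0,0,0,0,0,0,0,0,0,0,0,0,0,0,0,0,0,0,0,0,0,0,0,0,0,0,0,0,0,0,0,0,0,0,0,0,0,0,0,0,0,0], "hand": 0.55, "newtons": 30}}

```text
time_s: 12.53
ee_pos: [595.7, -182.2, 33.6]
ee_rot: [179.9, -0.1, 10.4]
force: [-0.0, -0.4, 5.9]
gripper_width: 66.0
```

Emit:
{"fn": "arm_command", "kwargs": {"series": [0,0,0.02,0,0,0,0,0,0.03,0,0,0,0,0,0.05,0,0,0,0,0,0.05,0,0,0,0,0,0.05,0,0,0,0,0,0.05,0,0,0,0,0,0.05,0,0,0,0,0,0,0,0,0,0,0,0,0,0,0]}}

```text
time_s: 13.28
ee_pos: [594.8, -181.9, 153.4]
ee_rot: [180.0, -0.0, 10.4]
force: [0.1, 0.1, -3.1]
gripper_width: 65.8
```

```bash
python3 - <<'E'
from h import *
s=env.state();g=grab_frame("wrist");print(s["time_s"],s["ee_pos"],s["ee_rot"],s["force"],s["gripper_width"])
cv2.imwrite("pics/w12.png",g["frame"][:,:,::-1])
E
```

```text
13.2833 [ 594.77 -181.85  153.36] [179.96  -0.04  10.42] [ 0.06  0.09 -3.1 ] 65.78172276332982
```

View pics/w12.png

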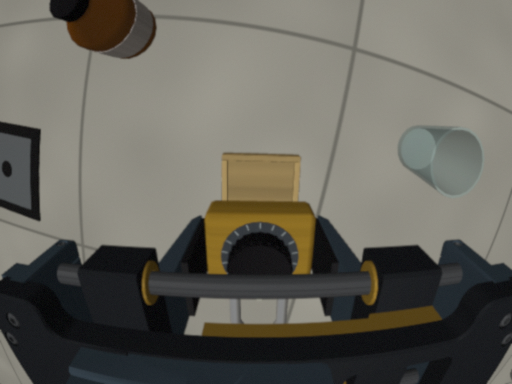

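The lock is lifted clear of the rest, with the dial up and the shackle out. Now I'll carry it to the mat.

Emit:
{"fn": "arm_command", "kwargs": {"series": [-0.003,0.02,0.002,0,0,0,-0.005,0.04,0.002,0,0,0,-0.0065,0.055,0.002,0,0,0,-0.0065,0.055,0.002,0,0,0,-0.0065,0.055,0.002,0,0,0,-0.0065,0.055,0.002,0,0,0,-0.0065,0.055,0.002,0,0,0,-0.0065,0.055,0.002,0,0,0,-0.0065,0.055,0.002,0,0,0,-0.0065,0.055,0.002,0,0,0,-0.0065,0.055,0.002,0,0,0,-0.0065,0.055,0.002,0,0,0,-0.0065,0.055,0.002,0,0,0,-0.0065,0.055,0.002,0,0,0,-0.0065,0.055,0.002,0,0,0,-0.006,0.055,0,0,0,0,-0.005,0.04,0,0,0,0,-0.003,0.02,0,0,0,0,0,0,0,0,0,0,0,0,0,0,0,0]}}

```text
time_s: 15.0
ee_pos: [551.5, 174.3, 164.0]
ee_rot: [180.0, 0.1, 10.5]
force: [-0.1, -0.8, -2.4]
gripper_width: 65.9
```

```bash
python3 - <<'E'
from h import *
s=env.state();g=grab_frame("wrist");print(s["time_s"],s["ee_pos"],s["ee_rot"],s["force"],s["gripper_width"],s["qvel"])
cv2.imwrite("pics/w13.png",g["frame"][:,:,::-1])
cv2.imwrite("pics/s13.png",cv2.resize(grab_frame("scene")["frame"][130:280,200:400],None,fx=4,fy=4)[:,:,::-1])
E
```

```text
15.0 [551.52 174.27 163.97] [179.95   0.09  10.49] [-0.1  -0.81 -2.39] 65.9101408604514 [-1.39 -0.17 -0.23 -0.2  -0.1  -0.13]
```

View pics/w13.png

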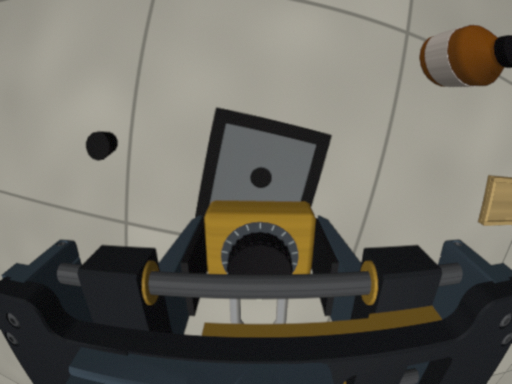

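View pics/s13.png

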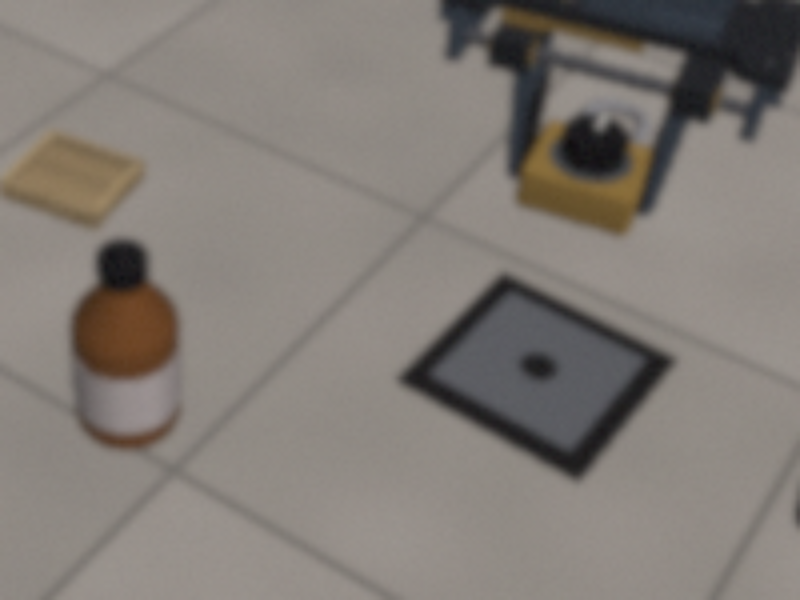

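Lock is held with the dial up. I'll check the mat centre from the wrist (dot at (261,177)) and the scene view (dot at (538,366) in the crop).

```bash
python3 - <<'E'
from h import *
s=env.state();g=grab_frame("wrist");print("wrist",onz(ray_wrist(g,s,261,177.5),4))
g=grab_frame("scene");print("scene",onz(ray_fixed(g,200+538/4,130+366/4),4))
# lock in scene: top face left/right corners (545,130),(655,150)...; dial top (600,122)
print("dial at z~183",onz(ray_fixed(g,200+598/4,130+128/4),183))
E
```

```text
wrist [557.86 172.3    4.  ]
scene [555.77 174.08   4.  ]
dial at z~183 [543.15 172.28 183.  ]
```

Emit:
{"fn": "arm_command", "kwargs": {"series": [0.01,0,0,0,0,0,0,0,0,0,0,0,0,0,0,0,0,0,0,0,0,0,0,0,0,0,0,0,0,0,0,0,0,0,0,0,0,0,0,0,0,0,0,0,0,0,0,0]}}

```text
time_s: 15.87
ee_pos: [556.3, 174.2, 164.6]
ee_rot: [180.0, -0.0, 10.4]
force: [-0.8, 0.3, -3.1]
gripper_width: 65.8
```

```bash
python3 - <<'E'
from h import *
s=env.state();print(s["time_s"],s["ee_pos"],s["ee_rot"],s["force"],s["gripper_width"],s["qvel"])
print(env.job_done())
E
```

```text
15.8667 [556.32 174.15 164.6 ] [179.99  -0.    10.41] [-0.83  0.34 -3.12] 65.79281862104213 [-0.03 -0.07  0.05  0.05 -0.03  0.05]
the job is handed in; nothing more can be done
None
```

The job is handed in at 15.9 s. The lock is open and held in the gripper with the dial up over the inspection mat. The hand-in gave no verdict.

- **Dial:** I turned it two notches (40°) clockwise and let it settle. The close-up showed the rib in line with the white nib. My pixel measurement was about 3° off, inside the 7° allowed.
- **Shackle:** I pulled it by its legs until it stopped. The tool moved about 13 mm and the force rose to about 15 N, and the legs showed clearly longer in the picture. I did not measure the travel to the millimetre.
- **Final hold:** The gripper holds the lock's sides at 65.8 mm opening, with the grip set at 30 N. About 3 N of weight shows on the wrist and the arm is still. By my estimate the lock's centre is about 153 mm above the bench and within about 5 mm of the mat's middle.

Two things disagreed or were unexpected:
- **Camera differences:** The camera views differed by up to about 7 mm on the lock's position and about 6 mm on the mat's. In the last scene check the dial came out about 13 mm from the middle. All of these are well inside the 50 mm limit.
- **Upward push:** The tool was pushed up by about 10 N at the shackle grip and 6 N at the body grip, probably from touching the rest. Both are far below the limits.

I did not contact the bottle, beaker or stopper.

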